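# Set up a geared shaft for a run-out check

### The arm

A 6-joint arm with a two-finger parallel gripper is mounted at the origin on the work surface. World frame = base frame: x ahead of the robot, y to its left, z up, the work surface at z = 0. Lengths are in mm, angles in rad, forces in N, time in s.
With the tool pointing down it reaches from about 400 to 925 mm from the base axis. Payload 12.5 kg.
Tool frame: the origin (TCP) lies midway between the tips of the shut fingers; the grasp point (between the pads) lies 19 mm behind it (env.grip_depth is the distance from the TCP to the grasp point, in mm); z points along the fingers, y is the line along which they close (so a half turn about z gives the same grasp; the last joint's range is limited). The gripper opens to 95 mm and grips with 3 to 60 N. Pads are 20 mm wide; open, the fingers measure 119 mm over their backs; the gripper's body (75 mm by 180 mm) begins 59 mm behind the grasp point.
Start: joints at [-1.356, 0.491, 1.559, -0, 1.092, -0.106], TCP at [197.102, -593.125, 214.661] pointing down, gripper open.
Joint ranges: [-3.1, 3.1], [-0.84, 2.19], [0.05, 2.79], [-1.13, 4.28], [0.06, 2.93], [-2.69, 2.69]. Speed limits (rad/s): [2.22, 2.22, 2.79, 3.14, 3.14, 3.14].

### API

Orientations are given as [roll, pitch, yaw] about the fixed x, y, z axes, in that order (R = Rz(yaw) Ry(pitch) Rx(roll)).
In Python, from cell import monitor, viewer, order, env gives the robot as it stands.
- The arm moves only by the tool move_arm, never from a script. Its argument "moves" is one flat list of numbers, 4 for each row, row after row: the shift along the tool's x, y, z normalised to -1 to 1, where 1 is 0.15 m, then the turn about the tool's z normalised to -1 to 1, where 1 is pi/2 rad. A call has 1 to 10 rows; each row shifts and turns the commanded pose from where the row before left it, along the tool's axes as they then stand; what a row does not reach is not made up. A row lasts 1/8 s, in which the tool goes at most 62.5 mm and 10.7 degrees, less where a joint would pass 70% of its speed; a pose out of reach is approached as far as the arm can. A call with a number of a shift or a turn outside -1 to 1 is refused whole. A call with a gripper value outside its range is refused whole. "claw" is the finger opening in mm, from 0 to 95.1, set as the call begins (left out, the last holds). The fingers move at their own pace and stop on an object; the grip force is fixed at half the most. Time passes only in rows, so rows that do not move let the fingers close. It gives the time, the measured TCP pose, the force, the opening and the grip force at its end, in the units of the state.
- monitor.state(): the state, without advancing time (a new reading comes with each control period).
- viewer.read_camera(name): name is "scene" or "top" or "wrist"; returns the picture (400x640x3 uint8, red, green, blue); there is no depth.
- viewer.camera_info(name): a dict with "K" (3x3 intrinsics, pixels), "camera_from_world" (4x4, takes a point from world to camera coordinates). Camera axes: x right, y down, z forward; pixel columns grow to the right and rows downward; lengths in mm; the calibration is good to about 2 mm. The wrist camera is an equidistant fisheye: a pixel r from the principal point sees the ray r / f radians off the axis. A picture is of the moment at which its call begins: read the wrist's pose just before it. camera_info takes no time and is no camera call; for the wrist camera it gives the pose at the moment of the call.
- order.job_done(): hands the job in; it is judged then, once.
The state is a dict: "t": time; "joints": joint angles; "qvel": joint speeds; "tau": joint torques, N m; "eef_pos": TCP position; "tcp_rot": TCP orientation; "ft_force": force on the tool from outside, world axes, zero at the start; "moment": the same for the moment, N m; "opening": opening from 0.0 (shut) to 1.0 (fully open); "grip_force": force on a finger pad.
Only numpy, scipy, OpenCV 4.12 (cv2) and the standard library are available. Lean on these libraries where they do the work, as an engineer would, in place of code of your own. Each camera call takes 0.05 s, during which the arm holds its last target. There are 200 camera calls.

### The job

Set up the shaft with the brass gear for a run-out check on the black granite plate. Stand the two V-blocks on the plate in line with its long side, lay the shaft across them by its two bright journals with the gear to the left as seen from the robot, stand the holed steel block upright as an end stop with a broad face close up to the middle of the plain right-hand end, and set the dial indicator upright on the plate behind the shaft, square to it, arm towards the robot, its plunger over the middle of the shaft. Leave the pulley shaft and the ring gauge where they are, and do not knock the indicator against the shaft or over.

Things in the scene. Friction and masses are not known exactly. Their poses are not given: they have to be found in the camera images.
- plate: Black granite surface plate, fixed, 229 (its x) x 305 (its y) x 50 mm high, on the bench. Origin at the centre of its underside, so its top is at z = +50 mm; its +y long direction points to the left as seen from the robot, its +x away from the robot.
- v_block_a: One of two like steel V-blocks, loose, 0.30 kg, standing in the tray: 40 mm wide across the V (its x), 36 mm along the V (its y), 35 mm high. The 90 degree V runs through along y, 30 mm wide at the top, its bottom 20 mm above the underside: a 24 mm shaft lies in it with its axis 37 mm above the underside. Origin at the centre of the underside. A half turn makes no difference.
- v_block_b: The other V-block of the pair, exactly alike and interchangeable with v_block_a; same frame.
- shaft: Loose steel shaft with a brass gear, 24 mm diameter, 180 mm long along its x, about 0.55 kg. Origin on the axis at mid-length. Gear (46 mm diameter) from x = -90 to -74 mm; +x end plain. Bright journals at x = -63 to -27 and +27 to +63. Balances 5 mm from the middle, gear side. Starts level in the blue rest, gear nearest the robot, axis 45 mm above the bench; grip it round the middle.
- pulley_shaft: Bystander: a similar shaft with a black belt pulley (44 mm) in place of the brass gear, in the other groove of the rest, 70 mm from the first, axis to axis. Same frame, pulley at its -x end. To be left where it is.
- rest: Fixed blue plastic shaft rest: base 150 x 150 x 8 mm with two notched combs 14 mm thick, across the shafts at x = -45 and +45 mm, 47 mm high. Its two grooves run along its x at y = -35 and +35 mm. Origin at the centre of its underside.
- tray: Fixed shallow oak tray, 190 (its x) x 125 (its y) mm, floor 6 mm thick, rim 12 mm high, holding the two V-blocks about 96 mm apart along its x. Origin at the centre of its underside.
- stop_block: Loose ground steel block with a pattern of round holes (a 1-2-3 block), 0.6 kg, standing upright: 25 (its x) x 50 (its y) x 75 mm high (its z). The two broad faces, with eight holes each, look along +x and -x. Origin at the centre of its underside. A half turn makes no difference.
- indicator: Loose dial indicator on a stand, 0.7 kg. Origin under the base, below the steel column (14 mm diameter, bare from z = 120 to its top at 175: grip it there; it balances there). Base x = -25 to 35, y +-22.5, 40 mm high; red knob to x = 45. Arm at z = 108 along -x to the dial (43 mm diameter, top z = 138, face x = -91). Plunger down at x = -80, y = 0, tip z = 57: 8 mm above a shaft in the V-blocks.
- ring_gauge: Bystander: loose steel ring gauge, 32 mm outside diameter, 14 mm high, lying on the plate's near left corner. Origin at the centre of its underside. To be left where it is.

How it is judged (in metres and radians):
At the end, for the whole second after the job is handed in: On the plate, at rest: shaft seated in both Vs, V-blocks 30-62 mm either side of its middle, gear left, parallel to the long side (0.2 rad); block upright, 0-16 mm off the plain end, within 18 mm of centre; indicator behind, square (0.25 rad), plunger within 10 mm of axis, 15 mm of middle (z of v_block_a in the frame of plate between 0.047 and 0.053 m and x of v_block_a in the frame of plate between -0.105 and 0.105 m and y of v_block_a in the frame of plate between -0.145 and 0.145 m and angle between each of v_block_a, v_block_b, stop_block, indicator's own z axis and vertical below 0.06 rad and angle between the y axis of each of v_block_a, v_block_b and the x axis of shaft, either way round below 0.12 rad and z of shaft in the frame of v_block_a between 0.034 and 0.04 m and x of shaft in the frame of v_block_a between -0.004 and 0.004 m and z of v_block_b in the frame of plate between 0.047 and 0.053 m and x of v_block_b in the frame of plate between -0.105 and 0.105 m and y of v_block_b in the frame of plate between -0.145 and 0.145 m and z of shaft in the frame of v_block_b between 0.034 and 0.04 m and x of shaft in the frame of v_block_b between -0.004 and 0.004 m and angle between the x axis of shaft and the y axis of plate, either way round below 0.2 rad and ((x of v_block_a in the frame of shaft between -0.062 and -0.03 m and x of v_block_b in the frame of shaft between 0.03 and 0.062 m and y of stop_block in the frame of plate below 0 m and x of stop_block in the frame of v_block_b between -0.018 and 0.018 m and y of v_block_a in the frame of indicator between 0.022 and 0.07 m and y of v_block_b in the frame of indicator between -0.07 and -0.022 m) or (x of v_block_b in the frame of shaft between -0.062 and -0.03 m and x of v_block_a in the frame of shaft between 0.03 and 0.062 m and y of stop_block in the frame of plate below 0 m and x of stop_block in the frame of v_block_a between -0.018 and 0.018 m and y of v_block_b in the frame of indicator between 0.022 and 0.07 m and y of v_block_a in the frame of indicator between -0.07 and -0.022 m)) and z of stop_block in the frame of plate between 0.047 and 0.053 m and angle between the x axis of stop_block and the x axis of shaft, either way round below 0.25 rad and x of stop_block in the frame of shaft between 0.098 and 0.1185 m and z of indicator in the frame of plate between 0.047 and 0.053 m and x of shaft in the frame of indicator between -0.09 and -0.07 m and y of shaft in the frame of indicator between -0.015 and 0.015 m and angle between the y axis of indicator and the x axis of shaft, either way round below 0.25 rad and linear speed of each of v_block_a, v_block_b, shaft, stop_block, indicator below 0.02 m/s); the robot touches nothing.
It fails at once if the indicator is knocked against the shaft (over 8 N) (contact force between indicator and shaft above 8 N).
It fails at once if the indicator is tipped over (more than 0.6 rad) (angle between indicator's own z axis and vertical above 0.6 rad).
It fails at once if the pulley shaft is moved more than 20 mm (distance of pulley_shaft from where it was at the start of the episode above 0.02 m).
It fails at once if the ring gauge is moved more than 20 mm (distance of ring_gauge from where it was at the start of the episode above 0.02 m).
It also fails if it takes over 144 s, if anything falls off the work surface, if the arm or the gripper's body presses on something with over 40 N, if the wrist force passes 120 N, or if a joint passes its speed limit or range.

## Working session

There is one attempt and no reset: what is moved stays moved. The work goes in short steps, Python scripts to look and compute and a tool call to move; the robot and the scene stay as the last step left them, time stands still between calls to the robot, and variables do not carry over. Pictures are saved under pics/ and viewed, at most 14 in all, crops included, and the job is handed in when it is done.

Besides the shell and the picture viewer there is one more tool, called after "Call:" as a command line: name --argument value ..., lists and objects as JSON in quotes. move_arm: Moves the arm, as the interface text tells. Scaled input: -1 to 1 covers 0.15 m each way for a shift and pi/2 rad each way for a turn. Its arguments: {"type":"object","properties":{"moves":{"type":"array"},"claw":{"type":"number"}},"required":["moves"]}

```bash
mkdir -p pics; ls; cat > h.py <<'E'
import numpy as np, cv2
from cell import monitor, viewer, order, env
def snap(n, f):
    im=viewer.read_camera(n); cv2.imwrite(f'pics/{f}.png', im[:,:,::-1]); return im
def ray(n,u,v,info=None):
    i=info or viewer.camera_info(n); K=np.array(i['K']); T=np.array(i['camera_from_world'])
    x=(u-K[0,2])/K[0,0]; y=(v-K[1,2])/K[1,1]
    if n=='wrist':
        r=np.hypot(x,y); s=np.sin(r)/r if r>1e-9 else 1; d=np.array([x*s,y*s,np.cos(r)])
    else: d=np.array([x,y,1.])
    R=T[:3,:3]; return -R.T@T[:3,3], R.T@d
def onz(n,u,v,z,info=None):
    o,d=ray(n,u,v,info); return (o+d*(z-o[2])/d[2]).round(1)
def proj(n,p,info=None):
    i=info or viewer.camera_info(n); K=np.array(i['K']); T=np.array(i['camera_from_world'])
    c=T[:3,:3]@np.array(p,float)+T[:3,3]
    if n=='wrist':
        rr=np.hypot(c[0],c[1]); th=np.arctan2(rr,c[2]); x,y=c[:2]/max(rr,1e-9)*th
    else: x,y=c[:2]/c[2]
    return np.array([K[0,0]*x+K[0,2],K[1,1]*y+K[1,2]]).round(1)
E
python3 - <<'E'
from h import *
print(monitor.state())
for n in ['scene','top','wrist']:
    snap(n,n+'0'); i=viewer.camera_info(n); print(n,np.array(i['K']).round(1).tolist(),np.array(i['camera_from_world']).round(3).tolist())
E
```

```text
pics
{'t': 0.0, 'joints': array([-1.35557209e+00,  4.91555118e-01,  1.55943780e+00, -1.97713885e-05,
        1.09169620e+00, -1.05615140e-01]), 'qvel': array([-0.00010984, -0.00025222, -0.00046312, -0.00132005, -0.00020821,
        0.00010773]), 'tau': array([ 2.43028808e-03, -6.12638426e+01, -2.58182716e+01,  6.93232007e-02,
        4.82455327e-02, -8.25799111e-05]), 'eef_pos': array([ 197.0589708 , -592.8706108 ,  214.06851764]), 'tcp_rot': array([-3.14050045e+00, -9.81507791e-05,  3.20848449e-01]), 'ft_force': array([-0.01632222,  0.63527765, -0.49180397]), 'moment': array([-0.00908384,  0.00496531, -0.01803472]), 'grip_force': 0.0, 'opening': 1.0011927452928777}
scene [[368.4, 0.0, 319.7], [0.0, 368.4, 200.3], [0.0, 0.0, 1.0]] [[-0.512, 0.859, -0.016, 244.236], [0.698, 0.406, -0.59, -329.221], [-0.5, -0.313, -0.807, 1181.554], [0.0, 0.0, 0.0, 1.0]]
top [[462.7, 0.0, 318.8], [0.0, 462.7, 208.3], [0.0, 0.0, 1.0]] [[0.008, -1.0, 0.013, 4.96], [-0.991, -0.01, -0.136, 537.697], [0.136, -0.012, -0.991, 1002.752], [0.0, 0.0, 0.0, 1.0]]
wrist [[309.7, 0.0, 322.5], [0.0, 309.7, 195.8], [0.0, 0.0, 1.0]] [[0.315, -0.949, -0.002, -623.731], [-0.907, -0.302, 0.294, -32.775], [-0.279, -0.091, -0.956, 392.596], [0.0, 0.0, 0.0, 1.0]]
```

View pics/top0.png

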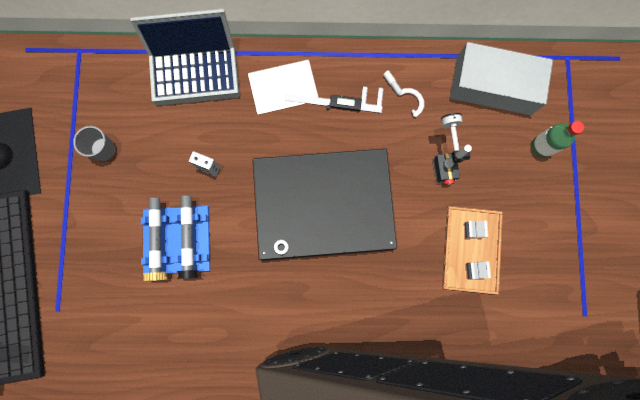

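View pics/scene0.png

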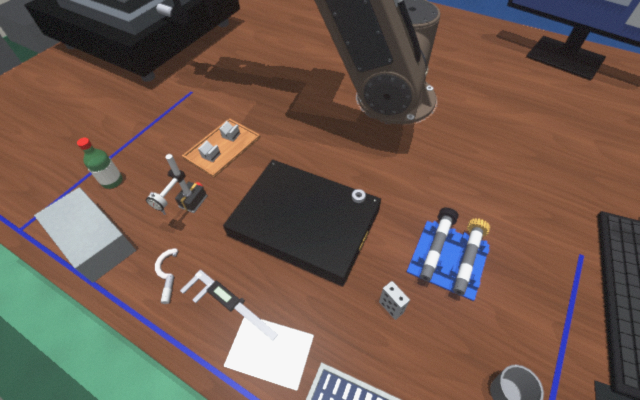

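The top view shows the plate at about (325,203), the target shaft at (154,238) with its gear at the near end, and the pulley shaft at (187,238). The stop block is at (206,163), the indicator at (447,165) with its arm pointing away, and the V-blocks at (476,229) and (478,270).

```bash
python3 - <<'E'
from h import *
im=cv2.imread('pics/top0.png')
a=cv2.resize(im[105:305,425:515],None,fx=4,fy=4,interpolation=cv2.INTER_CUBIC)[:, :]
b=cv2.resize(im[140:290,130:230],None,fx=4,fy=4,interpolation=cv2.INTER_CUBIC)
c=np.zeros((600,800,3),np.uint8)
a=cv2.resize(im[105:305,425:515],None,fx=3,fy=3,interpolation=cv2.INTER_CUBIC)
c[:600,:270]=a; c[:600,280:680]=b
cv2.imwrite('pics/crop0.png',c)
for n,pts,z in [('plate',[(253,158),(387,149),(397,245),(261,257)],50)]:
    print(n,[onz('top',u,v,z).tolist() for u,v in pts])
# masks
hsv=cv2.cvtColor(im,cv2.COLOR_BGR2HSV)
pm=((hsv[:,:,2]<75)).astype(np.uint8); pm[:, :235]=0; pm[:,410:]=0; pm[:135]=0; pm[275:]=0
pm=cv2.morphologyEx(pm,cv2.MORPH_OPEN,np.ones((5,5)))
cs,_=cv2.findContours(pm,0,2); k=max(cs,key=cv2.contourArea); print(cv2.minAreaRect(k), cv2.approxPolyDP(k,6,True).reshape(-1,2).tolist())
E
```

```text
plate [[648.2, 158.8, 50.0], [672.6, -143.0, 50.0], [456.0, -162.5, 50.0], [427.2, 135.3, 50.0]]Traceback (most recent call last):
  File "<stdin>", line 15, in <module>
ValueError: max() iterable argument is empty
```

View pics/crop0.png

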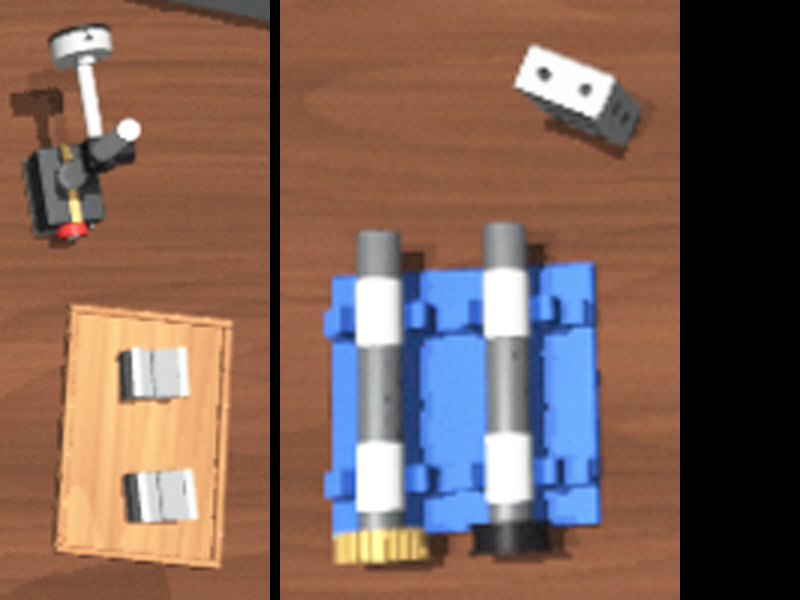

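```bash
python3 - <<'E'
from h import *
im=cv2.imread('pics/top0.png')
g=cv2.cvtColor(im,cv2.COLOR_BGR2HSV)
print(im[200,330],im[200,410],im[256,330],im[260,330])
pm=(im.max(2)<70).astype(np.uint8); print(pm[150:260,250:400].mean())
def edge(fixed,rng,vert):  # gradient location along line
    s=cv2.GaussianBlur(im,(0,0),1).astype(float).sum(2)
    l=[s[r,fixed] if vert else s[fixed,r] for r in rng]; d=np.abs(np.diff(l)); return rng[0]+d.argmax()+.5
print('far',[(c,edge(c,range(140,170),1)) for c in (270,300,340,375)],'near',[(c,edge(c,range(230,270),1)) for c in (300,340,380)])
print('left',[(edge(r,range(240,275),0),r) for r in (175,200,225)],'right',[(edge(r,range(375,405),0),r) for r in (175,200,225)])
i=viewer.camera_info('top'); print('cam',ray('top',1,1)[0])
c1=lambda x,y:(425+x/3-.33,105+y/3-.33)
c2=lambda x,y:(130+(x-280)/4-.4,140+y/4-.4)
T=lambda n,p,z:print(n,onz('top',*p,z))
T('vfar top',c1(160,373),41);T('vfar V',c1(153,375),26);T('vnear top',c1(167,496),41);T('vnear V',c1(159,497),26)
for n,p in zip('ABCD',[(70,305),(232,318),(220,567),(57,552)]): T('tray'+n,c1(*p),12)
T('col top',c1(129,130),175);T('dial top',c1(81,32),138);T('knob',c1(72,231),20)
T('base TL',c1(35,155),40);T('baseBL',c1(45,208),40);T('baseBR',c1(100,202),40)
T('shaft far',c2(378,232),45);T('shaft gear',c2(380,545),45);T('pul far',c2(505,224),45);T('pul',c2(510,538),45)
for n,p in zip('ABCD',[(533,46),(614,76),(597,117),(517,87)]): T('stop'+n,c2(*p),75)
T('ring',(281,247),64)
E
```

```text
[103 104 105] [ 69  93 146] [45 63 97] [ 64  90 138]
0.01709090909090909
far [(270, np.float64(155.5)), (300, np.float64(153.5)), (340, np.float64(150.5)), (375, np.float64(147.5))] near [(300, np.float64(255.5)), (340, np.float64(252.5)), (380, np.float64(248.5))]
left [(np.float64(252.5), 175), (np.float64(256.5), 200), (np.float64(257.5), 225)] right [(np.float64(390.5), 175), (np.float64(392.5), 200), (np.float64(395.5), 225)]
cam [ 396.52186742   22.61073688 1066.26172834]
vfar top [ 493.9 -346.    41. ]
vfar V [ 493.7 -346.    26. ]
vnear top [ 403.1 -347.7   41. ]
vnear V [ 402.4 -347.    26. ]
trayA [ 548.5 -288.8   12. ]
trayB [ 539.7 -413.8   12. ]
trayC [ 350.8 -396.1   12. ]
trayD [ 360.9 -273.4   12. ]
col top [ 642.6 -283.4  175. ]
dial top [ 722.6 -265.   138. ]
knob [ 604.9 -289.7   20. ]
base TL [ 659.5 -257.2   40. ]
baseBL [ 618.4 -263.7   40. ]
baseBR [ 623.5 -305.7   40. ]
shaft far [556.7 376.5  45. ]
shaft gear [384.6 365.7  45. ]
pul far [561.9 306.4  45. ]
pul [388.9 295.5  45. ]
stopA [656.  287.5  75. ]
stopB [639.7 242.6  75. ]
stopC [616.7 250.9  75. ]
stopD [632.9 295.1  75. ]
ring [448.6  91.2  64. ]
```

Call:
move_arm --claw 60 --moves '[0,0,0,0.083,0,0,0,0.083,0.296,-0.218,0.067,0,0.296,-0.218,0.067,0,0.296,-0.218,0.067,0,0.296,-0.218,0.067,0,0.296,-0.218,0.067,0,0.296,-0.218,0.067,0,0.296,-0.218,0.067,0,0,0,0,0]'

```text
t: 1.4
eef_pos: [495.5, -343.3, 143.2]
tcp_rot: [-3.14, 0.001, 0.064]
ft_force: [0.1, 0.4, -0.9]
opening: 0.628
grip_force: 0.0
```

```bash
cat >> h.py <<'E'
def st():
    s=monitor.state(); print('t',round(s['t'],2),'pos',s['eef_pos'].round(1),'rot',s['tcp_rot'].round(3),'F',s['ft_force'].round(1),'grip',round(s['grip_force'],1),'open',round(s['opening']*95.1,1),'j6',round(s['joints'][5],2)); return s
def mm(dx,dy,dz,s=None):
    "world shift -> tool units (dz up)"
    s=s or monitor.state(); p=s['tcp_rot'][2]
    print('tool units', np.round([(np.cos(p)*dx+np.sin(p)*dy)/150,(np.sin(p)*dx-np.cos(p)*dy)/150,-dz/150],3))
E
python3 - <<'E'
from h import *
st(); snap('wrist','w1')
for p in ([494,-346,41],[403,-347,41]): print(proj('wrist',p))
F=[onz('top',270,155.5,50),onz('top',375,147.5,50)];N=[onz('top',300,255.5,50),onz('top',380,248.5,50)];L=[onz('top',252.5,175,50),onz('top',257.5,225,50)];R=[onz('top',390.5,175,50),onz('top',395.5,225,50)]
print(F,N,L,R)
E
```

```text
t 1.4 pos [ 495.5 -343.3  143.2] rot [-3.14e+00  1.00e-03  6.40e-02] F [ 0.1  0.4 -0.9] grip 0.0 open 59.7 j6 0.79
[325.  196.3]
[320.2 280.3]
[array([654.4, 120.8,  50. ]), array([ 675.8, -115.9,   50. ])] [array([431.2,  50.3,  50. ]), array([ 448., -125.,   50.])] [array([609.3, 158.9,  50. ]), array([497.2, 144.8,  50. ])] [array([ 612.8, -150.2,   50. ]), array([ 500.2, -159.8,   50. ])]
```

View pics/w1.png

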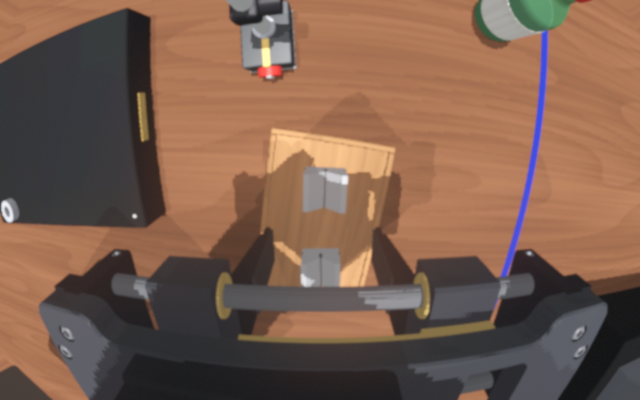

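The wrist view shows the far V-block top at about (304..348, 168..212) with its V line at x≈325. The near block is at (320,265), and the plate's right edge is on the left.

```bash
python3 - <<'E'
from h import *
w=lambda u,v,z:print((u,v),onz('wrist',u,v,z))
for p in [(304,168),(348,170),(346,213),(303,211),(302,248),(340,250)]: w(*p,41)
for p in [(325,180),(324,210),(321,255),(320,282)]: w(*p,26)
im=cv2.imread('pics/w1.png'); cv2.imwrite('pics/w1c.png',cv2.resize(im[150:300,250:400],None,fx=4,fy=4,interpolation=cv2.INTER_CUBIC))
E
```

```text
(304, 168) [ 519.3 -325.4   41. ]
(348, 170) [ 520.  -365.1   41. ]
(346, 213) [ 478.9 -366.7   41. ]
(303, 211) [ 478.3 -326.4   41. ]
(302, 248) [ 439.5 -327.    41. ]
(340, 250) [ 439.7 -364.4   41. ]
(325, 180) [ 505.6 -345.3   26. ]
(324, 210) [ 475.2 -346.3   26. ]
(321, 255) [ 425.  -346.4   26. ]
(320, 282) [ 391.1 -347.4   26. ]
```

View pics/w1c.png

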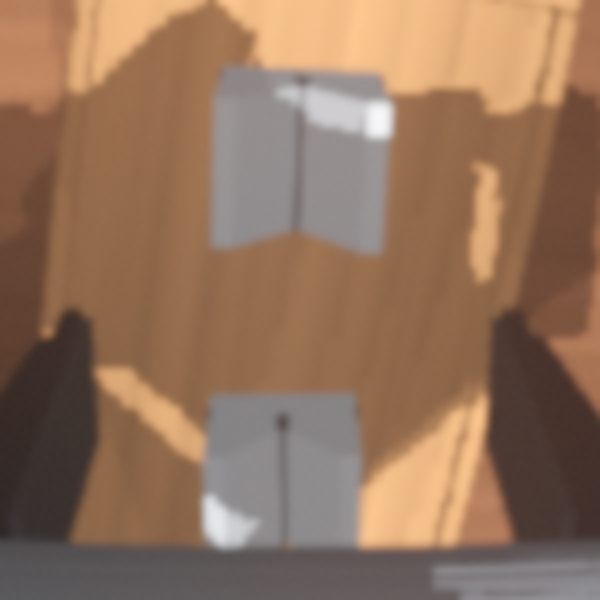

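Call:
move_arm --moves '[0.005,0.014,0.3,0,0,0,0.3,0,0,0,0.2,0,0,0,0.08,0,0,0,0,0]'

```text
t: 2.08
eef_pos: [494.0, -348.6, 12.3]
tcp_rot: [-3.141, 0.0, 0.059]
ft_force: [0.8, -0.2, -0.3]
opening: 0.631
grip_force: 0.0
```

Call:
move_arm --claw 30 --moves '[0,0,0,0,0,0,0,0,0,0,0,0,0,0,0,0]'

```text
t: 2.58
eef_pos: [494.6, -348.0, 13.2]
tcp_rot: [3.141, -0.001, 0.06]
ft_force: [-1.5, 2.5, 7.2]
opening: 0.415
grip_force: 30.0
```

Call:
move_arm --moves '[0,0,-0.25,0,0,0,-0.3,-0.113,0,0,-0.27,-0.113,0,0,0,-0.113,0,0,0,-0.113,0,0,0,-0.113,0,0,0,-0.113,0,0,0,-0.114,0,0,0,-0.114,0,0,0,-0.114]'

```text
t: 3.82
eef_pos: [494.4, -347.9, 135.3]
tcp_rot: [-3.141, -0.0, 1.668]
ft_force: [0.5, 0.8, -3.3]
opening: 0.421
grip_force: 30.0
```

```bash
python3 - <<'E'
from h import *
s=st(); p=s['eef_pos']; mm(530-p[0],-49-p[1],80-p[2])
E
```

```text
t 3.83 pos [ 494.4 -347.9  135.3] rot [-3.141 -0.     1.668] F [ 0.5  0.8 -3.3] grip 30.0 open 40.0 j6 -0.82
tool units [1.96  0.431 0.368]
```

Call:
move_arm --moves '[0.327,0.072,0,0,0.327,0.072,0,0,0.327,0.072,0,0,0.327,0.072,0,0,0.327,0.072,0,0,0.327,0.072,0.1,0,0,0,0.2,0,0,0,0.1,0,0,0,0.05,0,0,0,0,0]'

```text
t: 5.08
eef_pos: [532.1, -49.7, 67.7]
tcp_rot: [-3.141, 0.0, 1.661]
ft_force: [-0.5, 0.1, -2.3]
opening: 0.417
grip_force: 30.0
```

```bash
python3 - <<'E'
from h import *
s=st(); p=s['eef_pos']; mm(530-p[0],-49-p[1],57.5-p[2]); snap('top','t2')
cv2.imwrite('pics/t2c.png',cv2.resize(cv2.imread('pics/t2.png')[130:280,230:420],None,fx=4,fy=4))
E
```

```text
t 5.08 pos [532.1 -49.7  67.7] rot [-3.141  0.     1.661] F [-0.5  0.1 -2.3] grip 30.0 open 39.7 j6 -0.31
tool units [ 0.006 -0.014  0.068]
```

View pics/t2c.png

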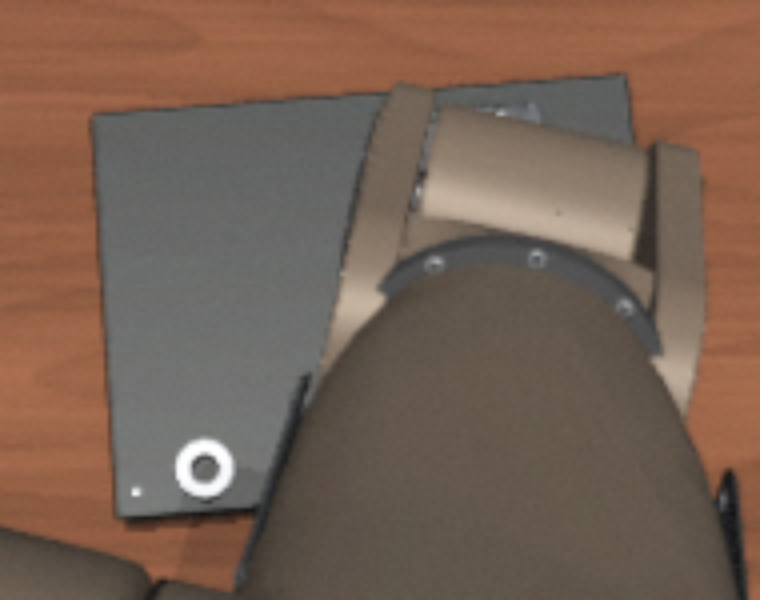

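The arm hides the block in the top view, so I'll lower on the measured numbers.

Call:
move_arm --moves '[0.005,-0.013,0.035,0,0,0,0.015,0,0,0,0.01,0,0,0,0,0]'

```text
t: 5.62
eef_pos: [530.2, -48.5, 58.7]
tcp_rot: [-3.142, 0.0, 1.662]
ft_force: [-0.3, -0.8, -3.2]
opening: 0.418
grip_force: 30.0
```

Call:
move_arm --moves '[0,0,0.007,0,0,0,0.006,0,0,0,0,0]'

```text
t: 6.0
eef_pos: [530.2, -48.5, 57.2]
tcp_rot: [3.141, 0.0, 1.662]
ft_force: [-1.4, -0.2, 4.0]
opening: 0.42
grip_force: 30.0
```

Call:
move_arm --claw 60 --moves '[0,0,0,0,0,0,0,0,0,0,0,0,0,0,-0.1,0,0,0,-0.3,0,0,0,-0.2,0,-0.3,-0.05,0,0,-0.3,-0.05,0,0,-0.3,-0.05,0,0]'

```text
t: 7.12
eef_pos: [520.0, -186.3, 148.1]
tcp_rot: [3.14, 0.001, 1.663]
ft_force: [0.4, -0.3, -0.7]
opening: 0.629
grip_force: 0.0
```

```bash
python3 - <<'E'
from h import *
s=st(); p=s['eef_pos']; mm(404-p[0],-348-p[1],130-p[2]); snap('top','t3')
cv2.imwrite('pics/t3c.png',cv2.resize(cv2.imread('pics/t3.png')[130:280,230:420],None,fx=4,fy=4))
E
```

```text
t 7.12 pos [ 520.  -186.3  148.1] rot [3.140e+00 1.000e-03 1.663e+00] F [ 0.4 -0.3 -0.7] grip 0.0 open 59.8 j6 -0.56
tool units [-1.002 -0.869  0.121]
```

View pics/t3c.png

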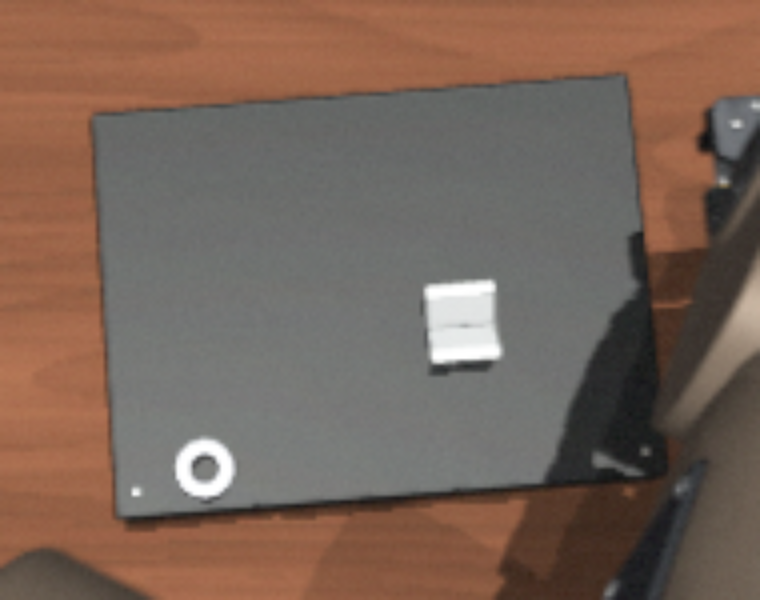

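The first V-block stands upright on the plate at crop (462,322), with its V along the long side.

Call:
move_arm --moves '[-0.25,-0.217,0.03,0,-0.25,-0.217,0.03,0,-0.25,-0.217,0.03,0,-0.252,-0.218,0.03,0,0,0,0,0.113,0,0,0,0.113,0,0,0,0.113,0,0,0,0.113,0,0,0,0.113]'

```text
t: 8.3
eef_pos: [404.0, -346.6, 129.8]
tcp_rot: [3.141, 0.0, 0.769]
ft_force: [0.1, 0.3, -0.1]
opening: 0.634
grip_force: 0.0
```

Call:
move_arm --moves '[0,0,0,0.113,0,0,0,0.113,0,0,0,0.113,0,0,0,0.113,0,0,0,0]'

```text
t: 8.93
eef_pos: [404.1, -346.6, 129.6]
tcp_rot: [3.141, -0.001, 0.066]
ft_force: [0.0, 0.4, 0.4]
opening: 0.631
grip_force: 0.0
```

```bash
python3 - <<'E'
from h import *
s=st(); p=s['eef_pos']; mm(404-p[0],-348-p[1],12-p[2]); print('V1 top',onz('top',230+462/4-.4,130+322/4-.4,85)); snap('wrist','w4')
cv2.imwrite('pics/w4c.png',cv2.resize(cv2.imread('pics/w4.png')[130:280,230:420],None,fx=4,fy=4))
E
```

```text
t 8.93 pos [ 404.1 -346.6  129.6] rot [ 3.141e+00 -1.000e-03  6.600e-02] F [0.  0.4 0.4] grip 0.0 open 60.0 j6 0.67
tool units [-0.001  0.009  0.784]
V1 top [527.6 -45.8  85. ]
```

View pics/w4c.png

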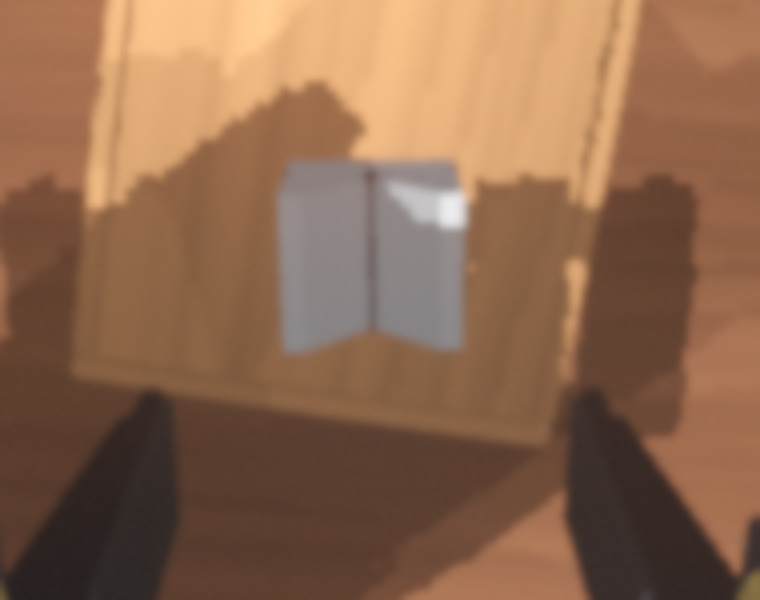

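The wrist view shows the near V-block centred at crop (373,270), square to the tool.

Call:
move_arm --moves '[-0.01,0.012,0.3,0,0,0,0.3,0,0,0,0.13,0,0,0,0.05,0,0,0,0,0]'

```text
t: 9.6
eef_pos: [402.7, -348.6, 12.1]
tcp_rot: [3.141, -0.0, 0.066]
ft_force: [0.1, -0.0, 0.0]
opening: 0.634
grip_force: 0.0
```

Call:
move_arm --claw 30 --moves '[0,0,0,0,0,0,0,0,0,0,0,0,0,0,0,0]'

```text
t: 10.1
eef_pos: [402.7, -348.5, 12.5]
tcp_rot: [3.141, -0.0, 0.065]
ft_force: [-0.7, 0.6, 6.8]
opening: 0.418
grip_force: 30.0
```

Call:
move_arm --moves '[0,0,-0.25,0,0,0,-0.3,-0.113,0,0,-0.27,-0.113,0,0,0,-0.113,0,0,0,-0.113,0,0,0,-0.113,0,0,0,-0.113,0,0,0,-0.114,0,0,0,-0.114,0,0,0,-0.114]'

```text
t: 11.35
eef_pos: [402.4, -348.3, 134.7]
tcp_rot: [-3.141, -0.0, 1.673]
ft_force: [-0.1, -0.3, -3.1]
opening: 0.423
grip_force: 30.0
```

```bash
python3 - <<'E'
from h import *
s=st(); p=s['eef_pos']; mm(522-p[0],41-p[1],70-p[2])
E
```

```text
t 11.35 pos [ 402.4 -348.3  134.7] rot [-3.141 -0.     1.673] F [-0.1 -0.3 -3.1] grip 30.0 open 40.2 j6 -0.94
tool units [2.5   1.058 0.431]
```

Call:
move_arm --moves '[0.312,0.132,0,0.007,0.312,0.132,0,0,0.312,0.132,0,0,0.312,0.132,0,0,0.312,0.132,0,0,0.312,0.132,0,0,0.312,0.132,0,0,0.312,0.132,0,0,0,0,0.3,0,0,0,0.13,0]'

```text
t: 12.6
eef_pos: [527.1, 39.1, 68.5]
tcp_rot: [-3.139, -0.0, 1.658]
ft_force: [0.1, -0.8, -1.8]
opening: 0.421
grip_force: 30.0
```

```bash
python3 - <<'E'
from h import *
s=st(); p=s['eef_pos']; mm(521.9-p[0],41.1-p[1],57-p[2])
E
```

```text
t 12.6 pos [527.1  39.1  68.5] rot [-3.139 -0.     1.658] F [ 0.1 -0.8 -1.8] grip 30.0 open 40.0 j6 -0.14
tool units [ 0.016 -0.033  0.077]
```

Call:
move_arm --moves '[0.016,-0.033,0.03,0,0,0,0.015,0,0,0,0,0]'

```text
t: 12.98
eef_pos: [523.3, 40.1, 64.3]
tcp_rot: [3.14, 0.0, 1.656]
ft_force: [0.2, 0.1, -3.3]
opening: 0.418
grip_force: 30.0
```

Call:
move_arm --moves '[0.008,-0.008,0.02,-0.003,0,0,0.01,0,0,0,0.01,0,0,0,0,0]'

```text
t: 13.48
eef_pos: [521.6, 41.3, 57.5]
tcp_rot: [-3.141, 0.0, 1.661]
ft_force: [0.0, -0.2, -3.2]
opening: 0.418
grip_force: 30.0
```

Call:
move_arm --moves '[0,0,0.007,0,0,0,0.005,0,0,0,0,0]'

```text
t: 13.85
eef_pos: [521.7, 41.3, 56.5]
tcp_rot: [3.141, 0.0, 1.661]
ft_force: [-3.2, 0.4, 8.6]
opening: 0.42
grip_force: 30.0
```

Call:
move_arm --claw 60 --moves '[0,0,0,0,0,0,0,0,0,0,0,0,0,0,-0.1,0,0,0,-0.3,0,0,0,-0.2,0]'

```text
t: 14.6
eef_pos: [521.9, 41.3, 148.3]
tcp_rot: [3.14, 0.0, 1.661]
ft_force: [-0.9, 0.2, -0.0]
opening: 0.631
grip_force: 0.0
```

```bash
python3 - <<'E'
from h import *
s=st(); p=s['eef_pos']; mm(470-p[0],371-p[1],150-p[2])
E
```

```text
t 14.6 pos [521.9  41.3 148.3] rot [3.14  0.    1.661] F [-0.9  0.2 -0. ] grip 0.0 open 60.0 j6 -0.14
tool units [ 2.22  -0.147 -0.011]
```

Call:
move_arm --claw 50 --moves '[0.37,-0.025,0,0,0.37,-0.025,0,0,0.37,-0.025,0,0,0.37,-0.025,0,0,0.37,-0.025,0,0,0.37,-0.025,0,0,0,0,0,-0.109,0,0,0,-0.109,0,0,0,-0.109,0,0,0,-0.109]'

```text
t: 15.85
eef_pos: [469.2, 371.0, 146.8]
tcp_rot: [3.141, 0.0, 2.351]
ft_force: [-0.1, 0.1, 0.1]
opening: 0.526
grip_force: 0.0
```

Call:
move_arm --moves '[0,0,0,-0.109,0,0,0,-0.109,0,0,0,-0.109,0,0,0,-0.109,0,0,0,-0.11,0,0,0,0]'

```text
t: 16.6
eef_pos: [469.3, 371.0, 146.6]
tcp_rot: [3.141, 0.001, -3.081]
ft_force: [-0.3, -0.3, -0.4]
opening: 0.524
grip_force: 0.0
```

```bash
python3 - <<'E'
from h import *
s=st(); p=s['eef_pos']; mm(469-p[0],368-p[1],28-p[2]); im=snap('wrist','w5'); print(proj('wrist',[469,368,45]), proj('wrist',[412,364.6,45]))
cv2.imwrite('pics/w5c.png',cv2.resize(cv2.imread('pics/w5.png')[100:300,200:450],None,fx=3,fy=3))
E
```

```text
t 16.6 pos [469.3 371.  146.6] rot [ 3.141e+00  1.000e-03 -3.081e+00] F [-0.3 -0.3 -0.4] grip 0.0 open 49.9 j6 -1.07
tool units [ 0.003 -0.02   0.791]
[318.2 194.9] [317.9 132.4]
```

View pics/w5c.png

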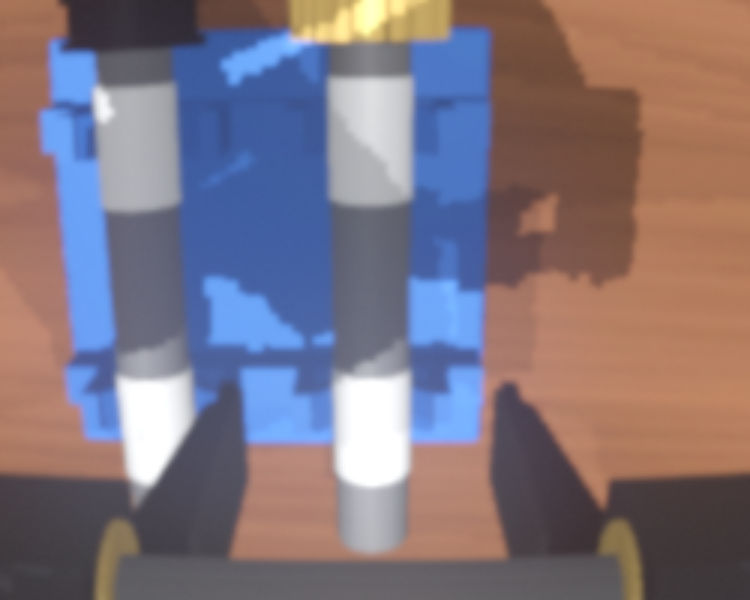

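The wrist view shows the shaft's dark middle at crop (371,206..373), centred between the fingers and parallel to the tool.

Call:
move_arm --moves '[0.01,0.007,0.3,0,0,0,0.3,0,0,0,0.14,0,0,0,0.06,0,0,0,0,0]'

```text
t: 17.27
eef_pos: [467.8, 371.9, 25.9]
tcp_rot: [-3.141, -0.0, -3.082]
ft_force: [0.2, 0.6, -0.4]
opening: 0.53
grip_force: 0.0
```

Call:
move_arm --claw 15 --moves '[0,0,0,0,0,0,0,0,0,0,0,0,0,0,0,0]'

```text
t: 17.77
eef_pos: [467.9, 371.7, 26.2]
tcp_rot: [-3.141, 0.0, -3.08]
ft_force: [-0.0, -4.3, 5.8]
opening: 0.246
grip_force: 30.0
```

Call:
move_arm --moves '[0,0,-0.1,0,0,0,-0.25,0,0,0,-0.3,0,0,0,-0.3,0,0,0,0,0]'

```text
t: 18.4
eef_pos: [468.6, 372.7, 171.9]
tcp_rot: [3.139, 0.005, -3.08]
ft_force: [-0.1, -0.6, -5.1]
opening: 0.244
grip_force: 30.0
```

Call:
move_arm --moves '[0,0,0,0.109,0,0,0,0.109,0,0,0,0.109,0,0,0,0.109,0,0,0,0.109,0,0,0,0.109,0,0,0,0.109,0,0,0,0.109,0,0,0,0.109,0,0,0,0]'

```text
t: 19.65
eef_pos: [467.1, 371.6, 166.9]
tcp_rot: [-3.139, 0.001, 1.663]
ft_force: [0.9, 0.1, -5.4]
opening: 0.248
grip_force: 30.0
```

```bash
python3 - <<'E'
from h import *
s=st(); p=s['eef_pos']; mm(526-p[0],-3.6-p[1],110-p[2])
E
```

```text
t 19.65 pos [467.1 371.6 166.9] rot [-3.139e+00  1.000e-03  1.663e+00] F [ 0.9  0.1 -5.4] grip 30.0 open 23.6 j6 0.47
tool units [-2.527  0.16   0.379]
```

Call:
move_arm --moves '[-0.361,0.023,0,0,-0.361,0.023,0,0,-0.361,0.023,0,0,-0.361,0.023,0,0,-0.361,0.023,0,0,-0.361,0.023,0,0,-0.361,0.022,0,0,0,0,0.2,0,0,0,0.18,0,0,0,0,0]'

```text
t: 20.9
eef_pos: [525.0, -3.4, 109.5]
tcp_rot: [-3.137, -0.001, 1.665]
ft_force: [0.7, 0.0, -5.7]
opening: 0.245
grip_force: 30.0
```

```bash
python3 - <<'E'
from h import *
s=st(); p=s['eef_pos']; mm(526-p[0],-3.6-p[1],68-p[2]); snap('wrist','w6');snap('scene','s6')
im=cv2.imread('pics/w6.png')[100:300,170:470]; im2=cv2.imread('pics/s6.png')[140:290,200:400]
cv2.imwrite('pics/w6c.png',np.vstack([cv2.resize(im,(450,300)),cv2.resize(im2,(450,300))]))
E
```

```text
t 20.9 pos [525.   -3.4 109.5] rot [-3.137e+00 -1.000e-03  1.665e+00] F [ 0.7  0.  -5.7] grip 30.0 open 23.3 j6 -0.23
tool units [-0.002  0.006  0.276]
```

View pics/w6c.png

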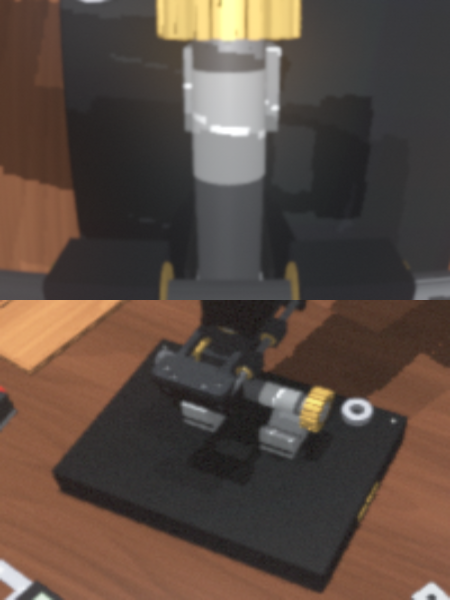

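The wrist view (upper half) shows the journal centred over the left V-block, and the scene view shows the gear to the left with the shaft level.

Call:
move_arm --moves '[0,0.006,0.12,0,0,0,0.1,0,0,0,0.03,0,0,0,0.01,0,0,0,0,0]'

```text
t: 21.62
eef_pos: [527.4, -3.3, 72.6]
tcp_rot: [3.141, 0.0, 1.662]
ft_force: [-0.6, 0.3, -4.0]
opening: 0.247
grip_force: 30.0
```

Call:
move_arm --moves '[0,-0.008,0.015,0,0,0,0.01,0,0,0,0,0]'

```text
t: 22.0
eef_pos: [526.0, -3.4, 68.5]
tcp_rot: [-3.142, 0.0, 1.662]
ft_force: [-0.3, 0.8, -4.0]
opening: 0.246
grip_force: 30.0
```

Call:
move_arm --moves '[0,0,0.007,0,0,0,0.004,0,0,0,0,0]'

```text
t: 22.38
eef_pos: [526.0, -3.4, 68.1]
tcp_rot: [3.141, 0.0, 1.662]
ft_force: [-5.3, -0.6, 14.0]
opening: 0.247
grip_force: 30.0
```

Call:
move_arm --claw 50 --moves '[0,0,0,0,0,0,0,0,0,0,0,0,0,0,-0.1,0,0,0,-0.3,0,0,0,-0.3,0,0,0,0,0]'

```text
t: 23.25
eef_pos: [527.3, -3.5, 175.7]
tcp_rot: [3.135, 0.002, 1.662]
ft_force: [-0.2, 0.3, 0.2]
opening: 0.525
grip_force: 0.0
```

Call:
move_arm --claw 72 --moves '[0.346,0.179,0,0,0.346,0.179,0,0,0.346,0.179,0,0,0.346,0.179,0,0,0.346,0.179,0,0,0,0,0,-0.103,0,0,0,-0.103,0,0,0,-0.103,0,0,0,-0.103,0,0,0,-0.103]'

```text
t: 24.5
eef_pos: [635.6, 267.2, 171.3]
tcp_rot: [-3.141, -0.001, 2.477]
ft_force: [0.9, 0.5, 0.4]
opening: 0.759
grip_force: 0.0
```

Call:
move_arm --moves '[0,0,0,-0.103,0,0,0,-0.102,0,0,0,0]'

```text
t: 24.88
eef_pos: [635.7, 267.2, 171.4]
tcp_rot: [-3.141, -0.001, 2.792]
ft_force: [-0.1, 1.0, -0.5]
opening: 0.756
grip_force: 0.0
```

```bash
python3 - <<'E'
from h import *
s=st(); p=s['eef_pos']; mm(637-p[0],268.5-p[1],30-p[2]); im=snap('wrist','w7'); print([proj('wrist',q) for q in [[656,287.5,75],[639.7,242.6,75],[616.7,250.9,75],[632.9,295.1,75],[637,268.5,75]]])
im=cv2.imread('pics/w7.png')[100:300,220:420];im2=cv2.imread('pics/w7.png'); snap('top','t7'); t=cv2.imread('pics/t7.png')[170:240,260:400]
cv2.imwrite('pics/w7c.png',np.vstack([cv2.resize(im,(400,400)),cv2.resize(t,(400,200))]))
E
```

```text
t 24.88 pos [635.7 267.2 171.4] rot [-3.141e+00 -1.000e-03  2.792e+00] F [-0.1  1.  -0.5] grip 0.0 open 71.9 j6 -0.92
tool units [-0.005  0.011  0.943]
[array([349.9, 210.1]), array([297.7, 210.3]), array([296.9, 184.5]), array([349.7, 184.4]), array([323.2, 198.4])]
```

View pics/w7c.png

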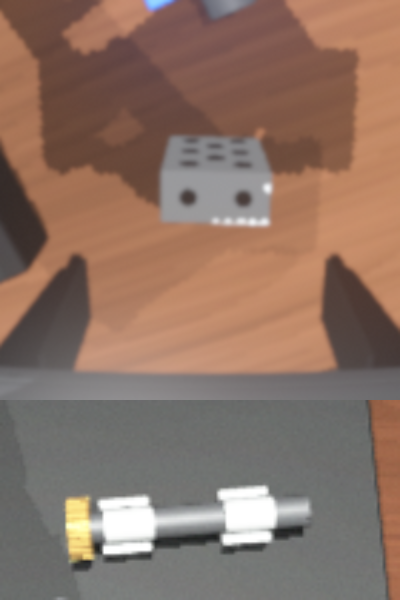

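The top crop shows the shaft lying in both Vs with the gear left. The wrist crop shows the stop block's top at (160..270, 168..222), about 4 mm right of centre.

Call:
move_arm --moves '[0,0.035,0.3,0,0,0,0.3,0,0,0,0.24,0,0,0,0.1,0,0,0,0,0]'

```text
t: 25.6
eef_pos: [637.6, 272.1, 30.5]
tcp_rot: [-3.141, -0.001, 2.792]
ft_force: [0.2, -0.9, 0.9]
opening: 0.755
grip_force: 0.0
```

Call:
move_arm --claw 40 --moves '[0,0,0,0,0,0,0,0,0,0,0,0,0,0,0,0]'

```text
t: 26.1
eef_pos: [638.1, 272.1, 32.0]
tcp_rot: [3.141, 0.001, 2.793]
ft_force: [-0.8, -2.8, 7.0]
opening: 0.528
grip_force: 29.9
```

Call:
move_arm --moves '[0,0,-0.1,0,0,0,-0.25,0,0,0,-0.3,0,0,0,-0.3,0,0,0,0,0]'

```text
t: 26.72
eef_pos: [638.7, 272.7, 177.1]
tcp_rot: [3.138, 0.005, 2.793]
ft_force: [-0.4, -0.7, -7.8]
opening: 0.526
grip_force: 29.9
```

```bash
python3 - <<'E'
from h import *
s=st()
u=lambda x:260+x*140/400-.3
v=lambda y:170+(y-400)*70/200-.3
e=onz('top',u(310),v(508),87); g=onz('top',u(66),v(530),87); print('end',e,'gear end',g,np.linalg.norm(e-g),'mid',(e+g)/2)
j=[onz('top',u(x),v(516),99) for x in (103,155,224,275)]; print('journal edges',j)
p=s['eef_pos']; mm(536-p[0],-111-p[1],0)
E
```

```text
t 26.73 pos [638.7 272.7 177.1] rot [3.138 0.005 2.793] F [-0.4 -0.7 -7.8] grip 29.9 open 50.1 j6 -0.91
end [533.4 -95.2  87. ] gear end [515.   87.1  87. ] 183.22622628870576 mid [524.2   -4.05  87.  ]
journal edges [array([524.2,  59.2,  99. ]), array([524.6,  20.9,  99. ]), array([525.2, -30.1,  99. ]), array([525.5, -67.8,  99. ])]
tool units [-0.229 -2.638  0.   ]
```

Call:
move_arm --moves '[0,0,-0.05,0.103,0,0,0,0.103,0,0,0,0.103,0,0,0,0.103,0,0,0,0.103,0,0,0,0.103,0,0,0,0.102,0,0,0,0]'

```text
t: 27.72
eef_pos: [636.9, 272.0, 178.7]
tcp_rot: [-3.138, 0.001, 1.663]
ft_force: [-0.7, -0.1, -7.6]
opening: 0.529
grip_force: 29.9
```

```bash
python3 - <<'E'
from h import *
s=st(); p=s['eef_pos']; mm(536-p[0],-113.5-p[1],83-p[2])
E
```

```text
t 27.73 pos [636.9 272.  178.7] rot [-3.138e+00  1.000e-03  1.663e+00] F [-0.7 -0.1 -7.6] grip 29.9 open 50.3 j6 0.22
tool units [-2.497 -0.907  0.638]
```

Call:
move_arm --moves '[-0.312,-0.113,0,0,-0.312,-0.113,0,0,-0.312,-0.113,0,0,-0.312,-0.113,0,0,-0.312,-0.113,0,0,-0.312,-0.113,0,0,-0.312,-0.113,0,0,-0.313,-0.116,0,0,0,0,0.28,0,0,0,0,0]'

```text
t: 28.98
eef_pos: [534.6, -113.1, 136.3]
tcp_rot: [-3.136, -0.003, 1.664]
ft_force: [0.5, 0.4, -5.9]
opening: 0.526
grip_force: 29.9
```

```bash
python3 - <<'E'
from h import *
s=st(); p=s['eef_pos']; mm(536-p[0],-113.5-p[1],83-p[2]); snap('wrist','w8');snap('scene','s8')
im=cv2.imread('pics/w8.png')[60:300,170:470]; im2=cv2.imread('pics/s8.png')[140:290,200:400]
cv2.imwrite('pics/w8c.png',np.vstack([cv2.resize(im,(375,300)),cv2.resize(im2,(375,281))]))
print(proj('wrist',[533.4+1,-96,87]))
E
```

```text
t 28.98 pos [ 534.6 -113.1  136.3] rot [-3.136e+00 -3.000e-03  1.664e+00] F [ 0.5  0.4 -5.9] grip 29.9 open 50.1 j6 -0.42
tool units [-0.004  0.009  0.356]
[321.2 194.8]
```

View pics/w8c.png

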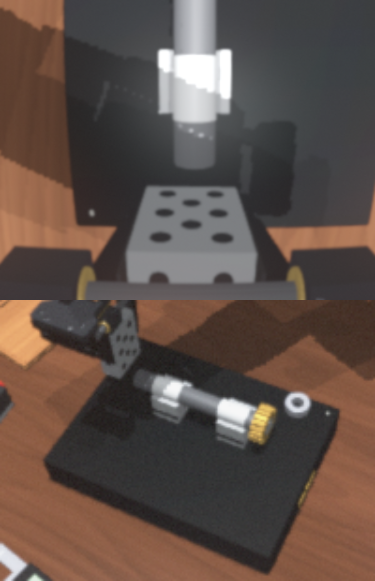

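The shaft end shows at wrist pixel (326,194), so its y is about -95.6. The stop block is in line with the shaft, with a gap of about 5 mm.

Call:
move_arm --moves '[-0.01,0.008,0.15,0,0,0,0.12,0,0,0,0.05,0,0,0,0.02,0,0,0,0,0]'

```text
t: 29.7
eef_pos: [538.2, -114.5, 88.5]
tcp_rot: [3.141, 0.0, 1.663]
ft_force: [0.1, -0.4, -6.3]
opening: 0.523
grip_force: 29.9
```

Call:
move_arm --moves '[0,-0.012,0.018,0,0,0,0.012,0,0,0,0.007,0,0,0,0,0]'

```text
t: 30.2
eef_pos: [536.0, -114.8, 82.3]
tcp_rot: [-3.141, 0.0, 1.662]
ft_force: [-0.1, -0.5, -7.2]
opening: 0.523
grip_force: 29.9
```

Call:
move_arm --moves '[0,0,0.007,0,0,0,0.004,0,0,0,0,0]'

```text
t: 30.58
eef_pos: [536.1, -114.8, 81.9]
tcp_rot: [3.141, 0.001, 1.662]
ft_force: [-4.4, 1.3, 9.9]
opening: 0.525
grip_force: 29.9
```

Call:
move_arm --claw 72 --moves '[0,0,0,0,0,0,0,0,0,0,0,0,0,0,-0.1,0,0,0,-0.3,0,0,0,-0.35,0,0,0,-0.35,0,0,0,0,0]'

```text
t: 31.58
eef_pos: [537.2, -115.1, 250.5]
tcp_rot: [3.134, 0.003, 1.662]
ft_force: [-0.0, 0.3, -0.1]
opening: 0.758
grip_force: 0.0
```

Call:
move_arm --claw 50 --moves '[-0.298,0.147,0,0,-0.298,0.147,0,0,-0.298,0.147,0,0,-0.298,0.147,0,0,0,0,0,0.105,0,0,0,0.105,0,0,0,0.105,0,0,0,0.105,0,0,0,0.105,0,0,0,0.105]'

```text
t: 32.83
eef_pos: [639.9, -284.6, 245.2]
tcp_rot: [-3.141, 0.0, 0.667]
ft_force: [0.2, -0.4, 0.0]
opening: 0.525
grip_force: 0.0
```

Call:
move_arm --moves '[0,0,0,0.105,0,0,0,0.105,0,0,0,0.103,0,0,0,0]'

```text
t: 33.33
eef_pos: [639.9, -284.6, 245.3]
tcp_rot: [-3.141, 0.001, 0.182]
ft_force: [-0.4, -0.5, -0.2]
opening: 0.525
grip_force: 0.0
```

```bash
python3 - <<'E'
from h import *
s=st(); p=s['eef_pos']; mm(641-p[0],-284-p[1],131-p[2]); snap('wrist','w9'); snap('top','t9')
for q in [[642.6,-283.4,175],[722.6,-265,138],[604.9,-289.7,20]]: print(proj('wrist',q))
im=cv2.imread('pics/w9.png')[20:340,160:480]; t=cv2.imread('pics/t9.png')[140:260,250:400]
cv2.imwrite('pics/w9c.png',np.hstack([cv2.resize(im,(560,560)),cv2.resize(t,(240,560))]))
E
```

```text
t 33.33 pos [ 639.9 -284.6  245.3] rot [-3.141e+00  1.000e-03  1.820e-01] F [-0.4 -0.5 -0.2] grip 0.0 open 49.9 j6 0.88
tool units [ 0.008 -0.003  0.762]
[322.6 204.3]
[318.8 102.3]
[322.2 194.2]
```

View pics/w9c.png

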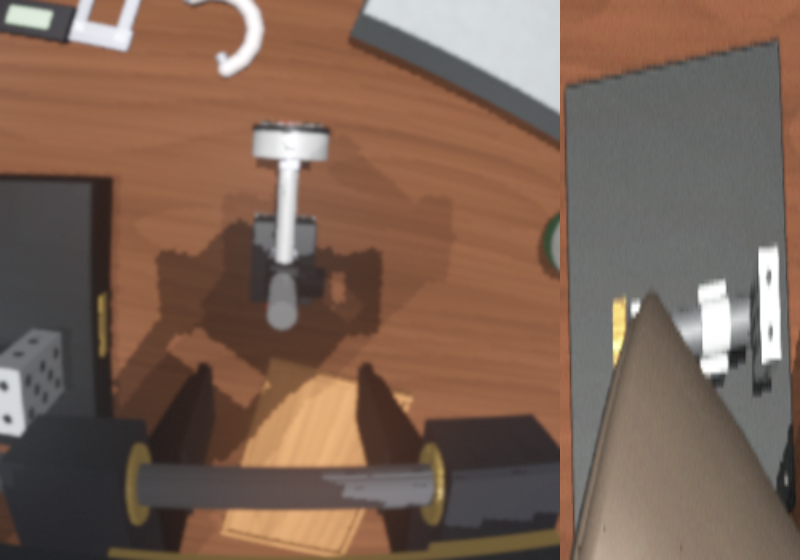

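The wrist view shows the column top at crop (283,317), with the arm pointing straight up the image to the dial at (290,140), within 2 mm of the prediction. The stop block stands upright at the shaft end.

Call:
move_arm --moves '[0.014,0,0.25,0,0,0,0.25,0,0,0,0.18,0,0,0,0.08,0,0,0,0,0]'

```text
t: 34.05
eef_pos: [642.2, -284.4, 131.5]
tcp_rot: [-3.141, 0.001, 0.182]
ft_force: [1.1, -0.0, 1.0]
opening: 0.524
grip_force: 0.0
```

Call:
move_arm --claw 5 --moves '[0,0,0,0,0,0,0,0,0,0,0,0,0,0,0,0]'

```text
t: 34.55
eef_pos: [642.3, -284.4, 132.0]
tcp_rot: [3.141, -0.0, 0.181]
ft_force: [-0.5, 1.1, 1.5]
opening: 0.16
grip_force: 0.6
```

Call:
move_arm --moves '[0,0,0,0,0,0,0,0]'

```text
t: 34.8
eef_pos: [642.2, -283.9, 131.9]
tcp_rot: [-3.141, -0.0, 0.181]
ft_force: [-1.8, 4.0, 4.8]
opening: 0.14
grip_force: 30.0
```

Call:
move_arm --moves '[0,0,-0.05,0,0,0,-0.1,0,0,0,-0.2,0,0,0,-0.25,0,0,0,0,0]'

```text
t: 35.42
eef_pos: [643.2, -285.1, 225.1]
tcp_rot: [3.137, -0.005, 0.181]
ft_force: [0.7, 0.7, -7.4]
opening: 0.144
grip_force: 30.0
```

Call:
move_arm --moves '[0,0,-0.2,0,0,0,-0.2,0,0,0,-0.1,-0.03,0,0,0,-0.06,0,0,0,-0.083,0,0,0,-0.083,0,0,0,-0.083,0,0,0,-0.083,0,0,0,-0.083,0,0,0,-0.083]'

```text
t: 36.67
eef_pos: [641.8, -284.3, 294.5]
tcp_rot: [-3.139, 0.0, 1.109]
ft_force: [0.6, -0.0, -6.1]
opening: 0.141
grip_force: 30.0
```

Call:
move_arm --moves '[0,0,0,-0.083,0,0,0,-0.083,0,0,0,-0.083,0,0,0,-0.083,0,0,0,-0.083,0,0,0,-0.083,0,0,0,-0.083,0,0,0,-0.083,0,0,0,-0.083,0,0,0,-0.083]'

```text
t: 37.92
eef_pos: [641.8, -284.3, 294.5]
tcp_rot: [-3.141, -0.003, 2.413]
ft_force: [-0.8, 0.2, -7.0]
opening: 0.138
grip_force: 30.0
```

Call:
move_arm --moves '[0,0,0,-0.083,0,0,0,-0.083,0,0,0,-0.083,0,0,0,-0.083,0,0,0,-0.083,0,0,0,-0.08,0,0,0,-0.05,0,0,0,0]'

```text
t: 38.92
eef_pos: [641.9, -284.3, 294.9]
tcp_rot: [3.14, -0.002, -3.019]
ft_force: [0.8, -0.3, -6.8]
opening: 0.139
grip_force: 30.0
```

```bash
python3 - <<'E'
from h import *
s=st(); p=s['eef_pos']; mm(606-p[0],3-p[1],240-p[2])
E
```

```text
t 38.92 pos [ 641.9 -284.3  294.9] rot [ 3.140e+00 -2.000e-03 -3.019e+00] F [ 0.8 -0.3 -6.8] grip 30.0 open 13.2 j6 -2.2
tool units [0.004 1.93  0.366]
```

Call:
move_arm --moves '[0,0.1,0,0,0,0.2,0,0,0,0.28,0,0,0,0.28,0,0,0,0.28,0,0,0,0.28,0,0,0,0.25,0,0,0,0.16,0,0,0.004,0.1,0,0,0,0,0,0]'

```text
t: 40.17
eef_pos: [605.9, 3.8, 296.7]
tcp_rot: [-3.141, 0.0, -3.018]
ft_force: [0.1, -0.2, -6.5]
opening: 0.141
grip_force: 30.0
```

Call:
move_arm --moves '[0,0,0.1,0,0,0,0.2,0,0,0,0.15,0,0,0,0.1,0,0,0,0.05,0,0,0,0,0,0,0,0,0]'

```text
t: 41.05
eef_pos: [606.5, 2.8, 207.4]
tcp_rot: [-3.141, 0.001, -3.019]
ft_force: [0.8, -0.7, -7.2]
opening: 0.142
grip_force: 30.0
```

```bash
python3 - <<'E'
from h import *
s=st(); p=s['eef_pos']; mm(606-p[0],3-p[1],182-p[2]); snap('scene','s10'); snap('wrist','w10')
im=cv2.imread('pics/w10.png')[20:340,120:520]; t=cv2.imread('pics/s10.png')[100:300,180:430]
cv2.imwrite('pics/w10c.png',np.vstack([cv2.resize(im,(375,300)),cv2.resize(t,(375,300),interpolation=cv2.INTER_CUBIC)]))
n=np.array([.9958,.0919]); a=p[:2]-80*n
print('plunger over',a,'shaft px',proj('wrist',[526,-4,99]),'plunger tip px wrist',proj('wrist',[a[0],a[1],p[2]-132+57]),'scene',proj('scene',[a[0],a[1],p[2]-75]), proj('scene',[526,-4,99]))
E
```

```text
t 41.05 pos [606.5   2.8 207.4] rot [-3.141e+00  1.000e-03 -3.019e+00] F [ 0.8 -0.7 -7.2] grip 30.0 open 13.5 j6 -1.8
tool units [0.003 0.002 0.169]
plunger over [526.84499638  -4.59976859] shaft px [324.9 105.9] plunger tip px wrist [324.4 107.3] scene [305.3 181.6] [306.4 190.7]
```

View pics/w10c.png

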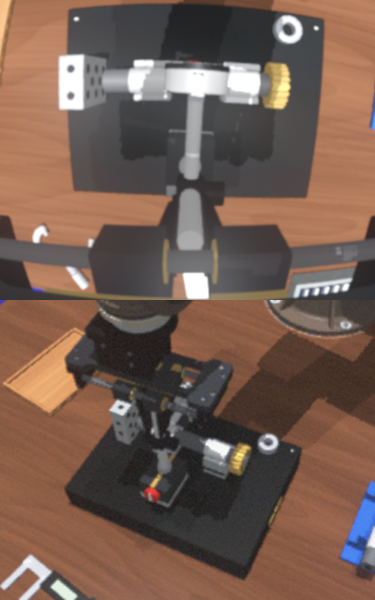

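The dial sits midway between the journals at wrist crop u≈196, and its arm is square to the shaft. I'll lower gently.

Call:
move_arm --moves '[0,0,0.04,0,0,0,0.04,0,0,0,0.03,0,0,0,0.02,0,0,0,0.01,0,0,0,0,0,0,0,0,0]'

```text
t: 42.02
eef_pos: [606.2, 2.9, 185.8]
tcp_rot: [-3.141, 0.0, -3.019]
ft_force: [-0.7, 0.6, -6.9]
opening: 0.139
grip_force: 30.0
```

Call:
move_arm --moves '[0,0,0.01,0,0,0,0.007,0,0,0,0.006,0,0,0,0,0,0,0,0,0]'

```text
t: 42.65
eef_pos: [606.2, 2.9, 182.2]
tcp_rot: [-3.141, 0.0, -3.019]
ft_force: [-0.4, -0.2, -6.1]
opening: 0.14
grip_force: 30.0
```

Call:
move_arm --moves '[0,0,0.004,0,0,0,0.004,0,0,0,0,0,0,0,0,0]'

```text
t: 43.15
eef_pos: [606.4, 2.8, 181.8]
tcp_rot: [-3.141, 0.001, -3.019]
ft_force: [-2.4, -0.3, 6.0]
opening: 0.143
grip_force: 30.0
```

Call:
move_arm --claw 45 --moves '[0,0,0,0,0,0,0,0,0,0,0,0,0,0,0,0,0,0,-0.1,0,0,0,-0.2,0,0,0,-0.3,0,0,0,-0.3,0,0,0,0,0]'

```text
t: 44.28
eef_pos: [607.0, 2.8, 320.6]
tcp_rot: [-3.14, 0.007, -3.019]
ft_force: [-0.6, -0.2, -0.9]
opening: 0.473
grip_force: 0.0
```

```bash
python3 - <<'E'
from h import *
s=st(); im=snap('wrist','w11')
h=cv2.cvtColor(im,cv2.COLOR_RGB2HSV)
m=((h[:,:,2]>150)&(h[:,:,1]<50)).astype(np.uint8)
n,l,stt,c=cv2.connectedComponentsWithStats(m)
for i in range(1,n):
    if stt[i,4]>60: print('white',stt[i].tolist(),c[i].round(0))
g=((h[:,:,0]>15)&(h[:,:,0]<32)&(h[:,:,1]>110)&(h[:,:,2]>120)).astype(np.uint8)
n,l,stt,c=cv2.connectedComponentsWithStats(g)
for i in range(1,n):
    if stt[i,4]>40: print('brass',stt[i].tolist(),c[i].round(0))
for nm,q in dict(coltop=[606.3,2.8,225],dial=[527,-4.5,188],gear=[518,77,99],stop=[536,-114.8,125],mid=[526,-4,99]).items(): print(nm,proj('wrist',q))
E
```

```text
t 44.27 pos [607.    2.8 320.6] rot [-3.14   0.007 -3.019] F [-0.6 -0.2 -0.9] grip 0.0 open 45.0 j6 -1.8
white [391, 50, 23, 24, 357] [402.  62.]
white [505, 63, 22, 99, 1092] [516. 111.]
white [222, 82, 22, 44, 905] [232. 103.]
white [255, 87, 53, 32, 978] [284. 102.]
white [316, 88, 63, 33, 1251] [354. 104.]
white [320, 114, 10, 50, 348] [324. 140.]
white [47, 166, 27, 34, 484] [ 62. 180.]
white [315, 184, 15, 16, 168] [322. 192.]
white [565, 221, 23, 34, 160] [576. 237.]
white [60, 225, 51, 51, 1497] [ 80. 252.]
white [182, 229, 16, 29, 258] [189. 243.]
white [233, 240, 29, 25, 402] [246. 250.]
white [0, 249, 89, 151, 8137] [ 30. 336.]
white [386, 253, 13, 15, 124] [393. 259.]
white [300, 256, 66, 32, 1467] [336. 272.]
white [471, 299, 30, 23, 491] [485. 310.]
white [146, 300, 32, 32, 619] [161. 316.]
white [557, 313, 83, 87, 4846] [609. 363.]
white [269, 325, 108, 14, 824] [312. 333.]
white [443, 390, 44, 10, 279] [469. 396.]
brass [135, 55, 8, 14, 45] [138.  61.]
brass [381, 89, 18, 36, 464] [390. 107.]
brass [241, 306, 7, 13, 43] [244. 312.]
brass [400, 325, 72, 13, 455] [437. 331.]
brass [215, 334, 53, 6, 143] [239. 337.]
coltop [321.4 197.7]
dial [324.1 106.4]
gear [389.  107.5]
stop [230.6 104.4]
mid [324.2 104.6]
```

```bash
python3 - <<'E'
from h import *
st(); print(order.job_done())
E
```

```text
t 44.33 pos [606.3   2.9 318.1] rot [-3.141e+00  3.000e-03 -3.019e+00] F [ 0.1 -0.3 -1.3] grip 0.0 open 45.1 j6 -1.8
the job is handed in; nothing more can be done
None
```

The run-out setup is on the plate as the task asks and I handed the job in at 44 s; the hand-in call gave no verdict, but the last camera check had the gear, stop block and indicator where I meant to put them.

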